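# Pull test of a pantry tray's runners with a spring gauge

### The job

Check the runners of the loaded pull-out pantry tray: take the orange grip bar of the pull gauge on its front and draw the tray out so that the gauge stays at 12 newtons (lip in the green band) for three seconds on end while the tray keeps running out. Do not pull into the red, run the tray against its outer stop or send it faster than 0.25 m/s; then ease it fully home without letting the gauge snap back, and let go. Leave the jar, the mug and the carton on the counter where they are.

Things in the scene. Friction and masses are not known exactly. Their poses are not given: they have to be found in the camera images.
- tray (a joint): How far the tray, packed with tins, has run out of its white unit, m: 0 home, 0.48 outer stop. Tray with load nominally 18 kg, but 8 to 29 kg occur. Runner drag nominally 88 N per m/s plus 0.5 N dry friction. A steady 12 N runs it out at about 0.065 m/s (light 0.10, heavy 0.03). Runners rise 1.88 degrees to the front: standing, the load pulls only 2 to 9.5 N. A light tray needs a push to get home.
- gauge (a joint): Reading of the pull gauge: travel of its barrel along its rod, m, growing with the pull; nominally 150 N/m: 0.080 is 12 N; ends at 0.13. The rod, screwed to the tray's front, is marked every 13.3 mm (2 N): white to 0.070, green to 0.090, yellow to 0.107, red above. The tray sways on this spring (period 2 to 3 s). At 0 it sits on a collar and pushes the tray. Let go under load, it snaps back.
- lip (a point): Top of the black lip of the gauge's aluminium barrel (30 mm diameter, 170 mm long, 0.3 kg), where the rod's coloured scale is read. At reading 0 it meets the steel collar, 30 mm in front of the tray's front face; it moves away from the collar by the reading.
- grip_bar (a point): Centre of the orange grip bar of the gauge's grey D-handle: 96 mm long, 16 mm thick along the pull, 22 mm high, 85 mm above the counter. The tray comes out along the point's own -x (roughly world +y), rising 33 mm per metre; its y runs along the bar, z is up. The opening behind the bar, for a finger from above, is 49 mm along the pull and 72 mm wide. Moves with tray plus gauge.
- jar: Clear jar with a red lid, 84 mm diameter, 130 mm tall, standing on the counter; origin at the centre of its underside.
- mug: Blue mug, 80 mm diameter, 90 mm tall, on the counter; origin at the centre of its underside.
- carton: Yellow and red cereal carton, 70 x 150 mm, 200 mm tall, on the counter; origin at the centre of its underside.

How it is judged:
By the outcome, as a careful person would: the job done as asked, in the order asked, and still so for the second after the job is handed in, with the robot touching nothing.
It also fails if it takes over 61 s, if anything falls off the work surface, if the arm or the gripper's body presses on something with over 40 N, if the wrist force passes 120 N, or if a joint passes its speed limit or range.

### The arm

A 7-joint arm with a two-finger parallel gripper is mounted at the origin on the work surface. World frame = base frame: x ahead of the robot, y to its left, z up, the work surface at z = 0. Lengths are in m, angles in rad, forces in N, time in s.
With the tool pointing down it reaches from about 0.425 to 0.875 m from the base axis. Payload 8.4 kg.
Tool frame: the origin (TCP) lies where the fingers leave the gripper's body, on its centre line; the fingertips stand 73 mm ahead of it and the grasp point (between the pads) lies 54 mm ahead of it; z points along the fingers, y is the line along which they close (so a half turn about z gives the same grasp; the last joint's range is limited). The gripper opens to 85 mm and grips with 20 to 120 N. Pads are 22 mm wide; open, the fingers measure 114 mm over their backs; the gripper's body (76 mm by 85 mm) begins 54 mm behind the grasp point. The pads swing forward as they close: fully open they stand 13 mm farther back than shut.
Start: joints at [-1.266, 0.333, 0.04, 1.465, -0.013, 1.343, -0.059], TCP at [0.255, 0.598, 0.304] pointing down, gripper open.
Joint ranges: [-2.58, 2.58], [-0.38, 2.09], [-1.3, 1.39], [0.25, 2.4], [-1.5, 4.64], [0.08, 2.09], [-2.65, 2.65]. Speed limits (rad/s): [2.22, 2.22, 2.79, 2.79, 3.14, 3.14, 3.14].

### API

Orientations are given as a rotation vector (axis times angle).
In Python, from workcell import sense, get_image, get_calibration, close_job gives the robot as it stands.
- The arm moves only by the shell command python3 -m pendant 'ROWS' [FORCE]. ROWS is JSON, a list of rows, each a list of 3 entries, a list of its own where there are three numbers: the shift along the tool's x, y, z in units of 30 mm (1.0 is 30 mm), then the turn, a rotation vector about the tool's x, y, z in units of 5 degrees (1.0 is 5 degrees), then the opening, from 0 (shut) to 1 (fully open). In form: [[[dx, dy, dz], [ax, ay, az], fingers], ...]. A call has 1 to 8 rows; each row is the pose to reach, as a shift and turn from the pose commanded when the call began, along the tool's axes at that moment; what a row does not reach only later rows make up. A row lasts 1/10 s, in which the tool goes at most 50 mm and 8.59 degrees, less where a joint would pass 70% of its speed; a pose out of reach is approached as far as the arm can. A call with a gripper value outside its range is refused whole. The fingers move at their own pace and stop on an object; FORCE is the grip in N (left out, the last holds). Time passes only in rows, so rows that repeat a pose let the fingers close. It gives the time, the measured TCP pose, the force, the opening and the grip force at its end, in the units of the state.
- sense(): the state, without advancing time (a new reading comes with each control period).
- get_image(name): name is "side" or "top" or "wrist"; returns the picture (384x512x3 uint8, blue, green, red); there is no depth.
- get_calibration(name): a dict with "vfov" (degrees; the focal length in pixels is half the picture's height over the tangent of half this angle, whatever the lens; pixels are square), "cx", "cy" (the principal point, pixels), "R" (3x3) and "t" (3): a world point X has camera coordinates R X + t. Camera axes: x right, y down, z forward; pixel columns grow to the right and rows downward; lengths in m; the calibration is good to about 2 mm. A picture is of the moment at which its call begins: read the wrist's pose just before it. get_calibration takes no time and is no camera call; for the wrist camera it gives the pose at the moment of the call.
- close_job(): hands the job in; it is judged then, once.
The state is a dict: "clock": time; "joints": joint angles; "qvel": joint speeds; "joint_efforts": joint torques, N m; "position": TCP position; "ee_rot": TCP orientation; "wrist_force": force on the tool from outside, world axes, zero at the start; "ft_torque": the same for the moment, N m; "grip_width": finger opening in m; "grasp_force": force on a finger pad.
Only numpy, scipy, OpenCV 4.12 (cv2) and the standard library are available. Lean on these libraries where they do the work, as an engineer would, in place of code of your own. Each camera call takes 0.05 s, during which the arm holds its last target. There are 200 camera calls.

## Working session

There is one attempt and no reset: what is moved stays moved. The work goes in short steps, Python scripts to look and compute and a shell command to move; the robot and the scene stay as the last step left them, time stands still between calls to the robot, and variables do not carry over. Pictures are saved under pics/ and viewed, at most 12 in all, crops included, and the job is handed in when it is done.

```bash
mkdir -p pics
cat > h.py <<'E'
import numpy as np, cv2
from workcell import *
def cal(n):
    c=get_calibration(n); c['f']=192/np.tan(np.radians(c['vfov'])/2); c['R']=np.array(c['R']);c['t']=np.array(c['t']); return c
def ray(c,u,v):
    d=c['R'].T@np.array([(u-c['cx'])/c['f'],(v-c['cy'])/c['f'],1]); return -c['R'].T@c['t'], d/np.linalg.norm(d)
def proj(c,X):
    p=c['R']@np.array(X)+c['t']; return c['f']*p[:2]/p[2]+[c['cx'],c['cy']]
def tri(rs):
    A=0;b=0
    for o,d in rs:
        P=np.eye(3)-np.outer(d,d);A=A+P;b=b+P@o
    return np.linalg.solve(A,b)
E
python3 - <<'E'
from h import *
s=sense();print({k:np.round(v,3) for k,v in s.items()})
ims=[]
for n in ("side","top","wrist"):
    c=cal(n);print(n,c['f'],c['cx'],c['cy'],-c['R'].T@c['t'],c['R'].round(3).tolist())
    im=get_image(n);cv2.imwrite(f'pics/{n}0.png',im)
E
```

```text
{'clock': np.float64(0.0), 'joints': array([-1.266,  0.334,  0.04 ,  1.466, -0.013,  1.343, -0.058]), 'qvel': array([ 0.   ,  0.   ,  0.001,  0.   , -0.001,  0.   ,  0.001]), 'joint_efforts': array([-1.0000e-03, -6.5855e+01,  1.3650e+00, -4.0558e+01,  1.7000e-02,
        1.3000e-02,  0.0000e+00]), 'position': array([0.255, 0.597, 0.303]), 'ee_rot': array([-6.300e-01, -3.078e+00,  3.000e-03]), 'wrist_force': array([ 0.119, -0.519, -0.292]), 'ft_torque': array([-0.007, -0.067,  0.04 ]), 'grasp_force': np.float64(0.0), 'grip_width': np.float64(0.085)}
side 421.2987987803274 253.5425998618096 185.32760295158306 [ 1.59974875 -0.60885465  1.20703307] [[0.539, 0.842, -0.013], [0.582, -0.384, -0.717], [-0.609, 0.379, -0.697]]
top 349.70534828549734 254.71630202706015 195.19021742676796 [ 0.3938311  -0.00598855  1.38738395] [[-0.01, -1.0, -0.026], [-0.988, 0.014, -0.157], [0.157, 0.024, -0.987]]
wrist 321.2744215447377 259.39148519841484 189.70801300563608 [0.19212295 0.62465861 0.37436987] [[0.393, 0.919, -0.002], [0.885, -0.378, 0.27], [0.248, -0.108, -0.963]]
```

View pics/side0.png

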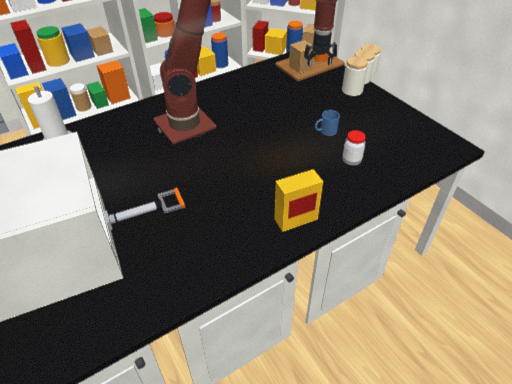

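View pics/top0.png

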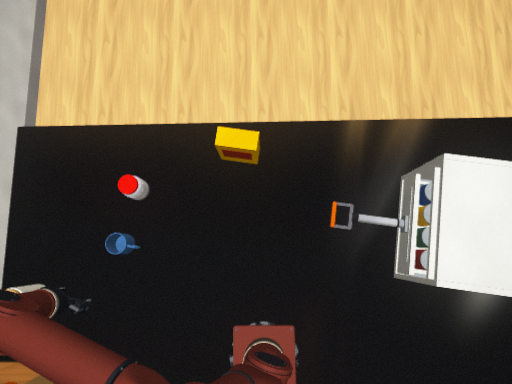

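View pics/wrist0.png

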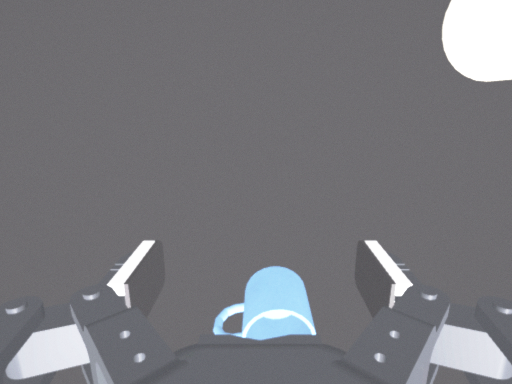

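Side view: the orange bar is near (180,197), with the carton at (300,200), jar (354,148) and mug (330,122). In the top view the bar is at (334,215), the barrel leads to the unit on the right, the jar is at (130,186), the mug at (120,243) and the carton at (238,145). The wrist camera sees only the mug and part of the jar. Next I triangulate the bar.

Run:
```python
from h import *
def seg(n,box):
    im=cv2.imread(f'pics/{n}0.png');h=cv2.cvtColor(im,cv2.COLOR_BGR2HSV)
    m=cv2.inRange(h,(4,150,120),(18,255,255));k=np.zeros_like(m);x0,y0,x1,y1=box;k[y0:y1,x0:x1]=m[y0:y1,x0:x1]
    v,u=np.nonzero(k);P=np.c_[u,v].astype(float);mu=P.mean(0);w,V=np.linalg.eigh(np.cov(P.T));d=V[:,1];t=(P-mu)@d
    return len(P),mu,mu+d*t.min(),mu+d*t.max()
a=seg('side',(150,180,200,215));b=seg('top',(320,190,360,240));print(a,b)
cs,ct=cal('side'),cal('top')
c=tri([ray(cs,*a[1]),ray(ct,*b[1])]);print('centroid',c)
# ends in top at plane z
for z in (0.085,0.096):
  for p in b[1:]:
    o,d=ray(ct,*p);print(z,(o+d*(z-o[2])/d[2]).round(4))
  for p in a[1:]:
    o,d=ray(cs,*p);print(' side',z,(o+d*(z-o[2])/d[2]).round(4))
# object positions (top view, tops) 
for nm,p,z in (('jar',(128,184),.13),('mug',(118,242),.09),('carton',(238,138),.2),('lip/collar',(397,223),.085),('barrelfront',(360,217),.085),('trayfront',(400,228),.085)):
    o,d=ray(ct,*p);print(nm,(o+d*(z-o[2])/d[2]).round(3))
s=sense();from scipy.spatial.transform import Rotation as R
print(R.from_rotvec(s['ee_rot']).as_matrix().round(3))
im=cv2.imread('pics/top0.png')[180:250,310:420];cv2.imwrite('pics/crop1.png',cv2.resize(im,None,fx=7,fy=7,interpolation=cv2.INTER_CUBIC))
```

```text
(95, array([179.01052632, 197.28421053]), array([174.69599058, 187.57975375]), array([183.44066116, 207.24867826])) (114, array([333.10526316, 213.78070175]), array([334.47400392, 201.05096638]), array([331.77093205, 226.19041613]))
centroid [ 0.525907   -0.26502954  0.08970853]
0.085 [ 0.5268 -0.2651  0.085 ]
0.085 [ 0.5745 -0.2723  0.085 ]
0.085 [ 0.4808 -0.2581  0.085 ]
 side 0.085 [ 0.5208 -0.2644  0.085 ]
 side 0.085 [ 0.4647 -0.2559  0.085 ]
 side 0.085 [ 0.5758 -0.2728  0.085 ]
0.096 [ 0.5257 -0.2629  0.096 ]
0.096 [ 0.573 -0.27   0.096]
0.096 [ 0.48  -0.256  0.096]
 side 0.096 [ 0.5314 -0.2678  0.096 ]
 side 0.096 [ 0.4758 -0.2593  0.096 ]
 side 0.096 [ 0.5859 -0.2761  0.096 ]
jar [0.642 0.493 0.13 ]
mug [0.431 0.536 0.09 ]
carton [0.788 0.08  0.2  ]
lip/collar [ 0.49  -0.498  0.085]
barrelfront [ 0.514 -0.364  0.085]
trayfront [ 0.471 -0.507  0.085]
[[-0.92   0.393 -0.   ]
 [ 0.393  0.92  -0.001]
 [-0.    -0.001 -1.   ]]
```

View pics/crop1.png

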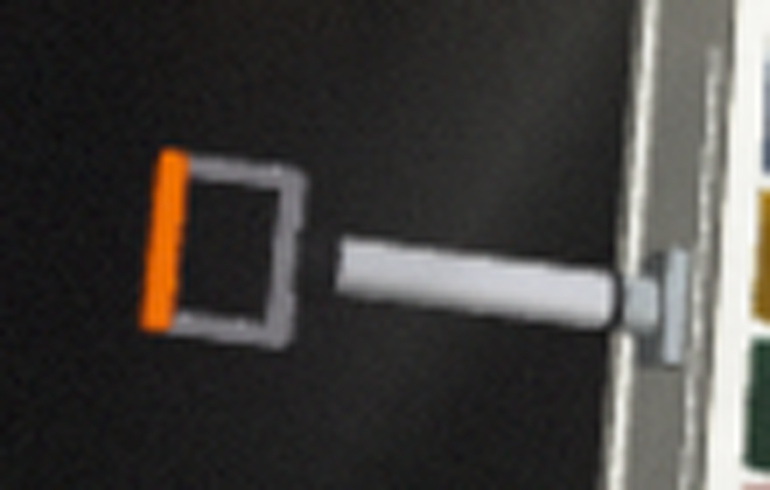

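The crop shows the bar at x 150–185, y 150–330, and the lip sitting on the collar near (620,300). So the pull direction is about (0.152, 0.988, 0.033), and the bar is at about (0.526, -0.265, 0.088). I approach in an outward bow.

```bash
python3 -m pendant '[[[-10.5,-7.5,0],[0,0,-2.9],0.65],[[-10.5,-7.5,0],[0,0,-2.9],0.65],[[-10.5,-7.5,0],[0,0,-2.9],0.65],[[-10.5,-7.5,0],[0,0,-2.9],0.65],[[-10.5,-7.5,0],[0,0,-2.9],0.65],[[-10.5,-7.5,0],[0,0,-2.9],0.65],[[-10.5,-7.5,0],[0,0,-2.9],0.65],[[-10.5,-7.5,0],[0,0,-2.9],0.65]]'
cat > to.py <<'E'
import sys
from h import *
from scipy.spatial.transform import Rotation as R
s=sense();M=R.from_rotvec(s['ee_rot']).as_matrix()
T=np.array([float(a) for a in sys.argv[1:4]])
p=np.array([.152,.988,0]);y=p/np.linalg.norm(p);D=np.c_[np.cross(y,[0,0,-1]),y,[0,0,-1]]
print('clock',s['clock'],'pos',s['position'].round(4),'shift',((M.T@(T-s['position']))/.03).round(2),'turn',np.degrees(R.from_matrix(M.T@D).as_rotvec()).round(2)/5,'q',s['joints'].round(2),'F',s['wrist_force'].round(2))
E
python3 to.py 0.526 -0.265 0.25
```

```text
clock: 0.95
position: [0.458, 0.2636, 0.304]
ee_rot: [0.241, 3.132, -0.001]
wrist_force: [0.1, 0.0, -0.2]
grip_width: 0.0557
grasp_force: 0.0
clock 0.95 pos [0.458  0.2636 0.304 ] shift [ -4.93 -17.07   1.81] turn [-0.004  0.004 -0.008] q [-0.83  0.08  0.24  1.77 -0.02  1.29  0.83] F [ 0.1   0.04 -0.24]
```

```bash
python3 -m pendant '[[[-3.6,-12,0],[0,0,0],0.65],[[-3.6,-12,0],[0,0,0],0.65],[[-3.6,-12,0],[0,0,0],0.65],[[-3.6,-12,0],[0,0,0],0.65],[[-3.6,-12,0],[0,0,0],0.65],[[-3.6,-12,0],[0,0,0],0.65],[[-3.6,-12,0],[0,0,0],0.65],[[-3.6,-12,0],[0,0,0],0.65]]'
python3 to.py 0.526 -0.265 0.25
```

```text
clock: 1.75
position: [0.5089, -0.1098, 0.3042]
ee_rot: [0.244, 3.131, -0.002]
wrist_force: [0.3, 0.3, -0.3]
grip_width: 0.0555
grasp_force: 0.0
clock 1.75 pos [ 0.5089 -0.1098  0.3042] shift [-1.36 -5.02  1.81] turn [-0.01   0.008 -0.03 ] q [-0.45  0.06  0.61  1.8  -0.03  1.29  1.58] F [ 0.26  0.27 -0.32]
```

```bash
python3 -m pendant '[[[-1.36,-5,0],[0,0,0],0.65],[[-1.36,-5,0],[0,0,0],0.65],[[-1.36,-5,1],[0,0,0],0.65],[[-1.36,-5,1.8],[0,0,0],0.65],[[-1.36,-5,1.8],[0,0,0],0.65],[[-1.36,-5,1.8],[0,0,0],0.65]]'
python3 to.py 0.526 -0.265 0.141
python3 - <<'E'
from h import *
c=cal('wrist');im=get_image('wrist');cv2.imwrite('pics/w1.png',im)
for X in ([.5265,-.265,.09],[.574,-.2715,.096],[.4805,-.257,.096]): print(proj(c,X).round(1))
h=cv2.cvtColor(im,cv2.COLOR_BGR2HSV);m=cv2.inRange(h,(4,150,100),(18,255,255));v,u=np.nonzero(m);print(u.min(),u.max(),v.min(),v.max(),u.mean(),v.mean())
p=np.array([u.mean(),v.mean()]);np.save('w1.npy',p)
ct,cs=cal('top'),cal('side')
X=tri([ray(c,*p),ray(ct,333.1,213.8),ray(cs,179,197.3)]);print(X,proj(c,X),proj(ct,X),proj(cs,X))
E
```

```text
clock: 2.35
position: [0.527, -0.2591, 0.2497]
ee_rot: [-0.237, -3.131, -0.0]
wrist_force: [-0.4, 0.2, 0.4]
grip_width: 0.0551
grasp_force: 0.0
clock 2.35 pos [ 0.527  -0.2591  0.2497] shift [-0.   -0.2   3.62] turn [ 0.002 -0.02   0.018] q [-0.21  0.29  0.72  1.72 -0.2   1.21  1.97] F [-0.35  0.18  0.38]
[251.5 195.6]
[252.7 257.3]
[252.2 133.6]
240 263 127 254 252.426103646833 184.33973128598848
[ 0.52262844 -0.26429662  0.08576023] [251.73148998 189.06697061] [332.9837074  214.87610481] [179.21629609 197.41737142]
```

View pics/w1.png

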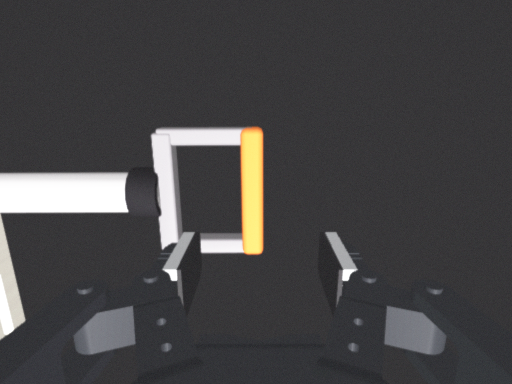

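Wrist: the bar runs straight up the picture at u 240–263, v 127–254. The opening to its left is clear, the barrel axis is at v≈192, and the fingers' midline is about u=260. I shift slightly in -y, descend and grip.

```bash
python3 -m pendant '[[[0.12,-0.18,0],[0,0,0],0.65],[[0.12,-0.18,1],[0,0,0],0.65],[[0.12,-0.18,2],[0,0,0],0.65],[[0.12,-0.18,3],[0,0,0],0.65],[[0.12,-0.18,3.6],[0,0,0],0.65],[[0.12,-0.18,3.6],[0,0,0],0.65],[[0.12,-0.18,3.6],[0,0,0],0.65]]'
python3 to.py 0.523 -0.2645 0.141
python3 -c "
from h import *
cv2.imwrite('pics/w2.png',get_image('wrist'))"
```

```text
clock: 3.1
position: [0.5234, -0.2642, 0.1433]
ee_rot: [0.235, 3.131, -0.0]
wrist_force: [0.6, 0.1, 1.2]
grip_width: 0.0553
grasp_force: 0.0
clock 3.1 pos [ 0.5234 -0.2642  0.1433] shift [ 0.01 -0.01  0.08] turn [-0.     0.016  0.03 ] q [-0.16  0.4   0.67  1.83 -0.29  1.01  2.06] F [0.63 0.06 1.23]
```

View pics/w2.png

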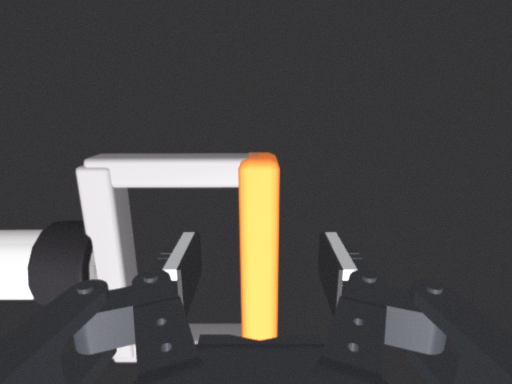

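The bar (u 240–278) stands midway between the fingers (inner faces near 190 and 330), and the left finger is inside the opening. Close.

```bash
python3 -m pendant '[[[0,0,0.06],[0,0,0],0.0],[[0,0,0.06],[0,0,0],0.0],[[0,0,0.06],[0,0,0],0.0],[[0,0,0.06],[0,0,0],0.0],[[0,0,0.06],[0,0,0],0.0],[[0,0,0.06],[0,0,0],0.0]]' 70
cat > st.py <<'E'
from h import *
p=np.array([.152,.988,.033]);p/=np.linalg.norm(p)
import json,os
s=sense();t=s['clock']
d={'t':round(float(t),2),'s':(p@(s['position']-np.array([.5231,-.2645,.142]))).round(4),'F':(-p@s['wrist_force']).round(2),'Fw':s['wrist_force'].round(2),'pos':s['position'].round(4),'w':round(float(s['grip_width']),4),'q7':s['joints'][[0,2,4,6]].round(2)}
print(d)
E
python3 st.py
```

```text
clock: 3.75
position: [0.5231, -0.2644, 0.141]
ee_rot: [0.236, 3.132, 0.0]
wrist_force: [-2.6, 1.8, 5.8]
grip_width: 0.0154
grasp_force: 68.5
{'t': 3.75, 's': np.float64(0.0001), 'F': np.float64(-1.62), 'Fw': array([-2.59,  1.84,  5.81]), 'pos': array([ 0.5231, -0.2644,  0.141 ]), 'w': 0.0154, 'q7': array([-0.16,  0.67, -0.3 ,  2.06])}
```

```bash
python3 -m pendant '[[[0,0.17,0],[0,0,0],0],[[0,0.33,-0.01],[0,0,0],0],[[0,0.33,-0.01],[0,0,0],0],[[0,0.33,-0.01],[0,0,0],0]]' >/dev/null; python3 st.py
python3 -m pendant '[[[0,0.17,0],[0,0,0],0],[[0,0.33,-0.01],[0,0,0],0],[[0,0.33,-0.01],[0,0,0],0],[[0,0.33,-0.01],[0,0,0],0]]' >/dev/null; python3 st.py
python3 -m pendant '[[[0,0.17,0],[0,0,0],0],[[0,0.33,-0.01],[0,0,0],0],[[0,0.33,-0.01],[0,0,0],0],[[0,0.33,-0.01],[0,0,0],0]]' >/dev/null; python3 st.py
```

```text
{'t': 4.15, 's': np.float64(0.0096), 'F': np.float64(0.99), 'Fw': array([-1.2 , -1.02,  6.05]), 'pos': array([ 0.5245, -0.255 ,  0.1413]), 'w': 0.0148, 'q7': array([-0.17,  0.67, -0.29,  2.04])}
{'t': 4.55, 's': np.float64(0.0192), 'F': np.float64(2.39), 'Fw': array([-2.34, -2.33,  8.04]), 'pos': array([ 0.5259, -0.2455,  0.1416]), 'w': 0.015, 'q7': array([-0.19,  0.67, -0.28,  2.02])}
{'t': 4.95, 's': np.float64(0.0288), 'F': np.float64(4.7), 'Fw': array([-2.76, -4.58,  7.31]), 'pos': array([ 0.5273, -0.236 ,  0.1419]), 'w': 0.0146, 'q7': array([-0.21,  0.67, -0.28,  2.  ])}
```

View pics/t1.png

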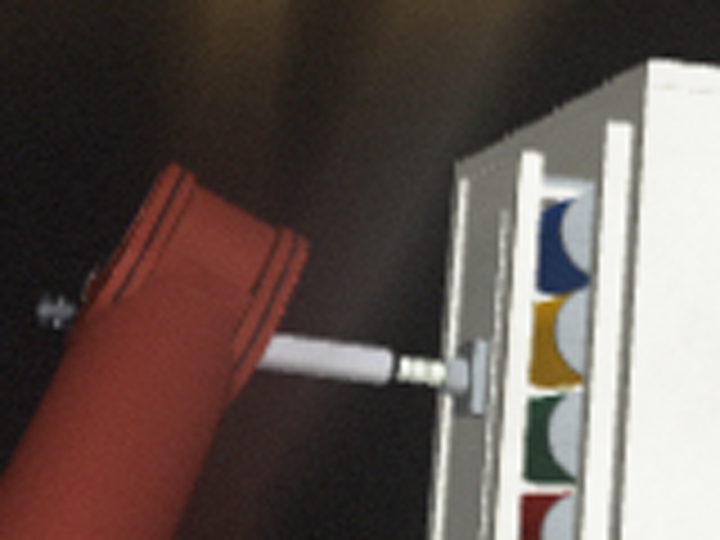

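The crop shows the lip at (390,368), clear of the collar, with two scale marks visible on the rod. The tray front and tins haven't moved. Spring stiffness is about 150 N/m. I restrict the tracking patch to the tray itself and carry on.

```bash
sed -i 's/398)),165,436,215/413)),165,434,235/; s/px\[0\]+19,px\[1\]+25/px[0]+10,px[1]+35/; s/x0+19,y0+25/x0+10,y0+35/' st.py
python3 -m pendant '[[[0,0.17,0.01],[0,0,0],0],[[0,0.33,0.01],[0,0,0],0],[[0,0.33,0.01],[0,0,0],0],[[0,0.33,0.01],[0,0,0],0]]' >/dev/null; python3 st.py
python3 -m pendant '[[[0,0.17,0],[0,0,0],0],[[0,0.33,-0.01],[0,0,0],0],[[0,0.33,-0.01],[0,0,0],0],[[0,0.33,-0.01],[0,0,0],0]]' >/dev/null; python3 st.py
```

```text
{'t': 5.85, 's': np.float64(0.0482), 'F': np.float64(7.18), 'Fw': array([ 0.47, -7.3 , -1.21]), 'pos': array([ 0.5302, -0.2168,  0.1426]), 'w': 0.0151, 'q7': array([-0.24,  0.67, -0.27,  1.96])}
tray 0.0 score 0.998 gauge 0.0482
{'t': 6.3, 's': np.float64(0.0577), 'F': np.float64(8.45), 'Fw': array([ 0.54, -8.63, -0.04]), 'pos': array([ 0.5315, -0.2074,  0.1429]), 'w': 0.0149, 'q7': array([-0.26,  0.67, -0.27,  1.94])}
tray 0.0017 score 0.977 gauge 0.056
```

```bash
python3 -m pendant '[[[0,0.2,-0.01],[0,0,0],0],[[0,0.4,-0.01],[0,0,0],0],[[0,0.6,-0.02],[0,0,0],0],[[0,0.8,-0.03],[0,0,0],0]]' >/dev/null; python3 st.py
python3 -m pendant '[[[0,0.15,-0.01],[0,0,0],0],[[0,0.3,-0.01],[0,0,0],0],[[0,0.45,-0.01],[0,0,0],0]]' >/dev/null; python3 st.py
```

```text
{'t': 6.75, 's': np.float64(0.0812), 'F': np.float64(10.86), 'Fw': array([ -0.94, -10.77,  -2.39]), 'pos': array([ 0.535 , -0.1842,  0.1437]), 'w': 0.0148, 'q7': array([-0.3 ,  0.66, -0.25,  1.89])}
tray 0.0101 score 0.904 gauge 0.0711
{'t': 7.1, 's': np.float64(0.0945), 'F': np.float64(10.27), 'Fw': array([ -1.71, -10.22,   2.64]), 'pos': array([ 0.537 , -0.1711,  0.1441]), 'w': 0.0149, 'q7': array([-0.33,  0.66, -0.25,  1.86])}
tray 0.0216 score 0.933 gauge 0.0729
```

```bash
python3 -m pendant '[[[0,0.22,-0.01],[0,0,0],0],[[0,0.44,-0.01],[0,0,0],0],[[0,0.62,-0.02],[0,0,0],0],[[0,0.8,-0.02],[0,0,0],0]]' >/dev/null; python3 st.py
```

```text
{'t': 7.55, 's': np.float64(0.1182), 'F': np.float64(12.64), 'Fw': array([ -4.36, -12.3 ,   5.19]), 'pos': array([ 0.5404, -0.1476,  0.1449]), 'w': 0.0148, 'q7': array([-0.37,  0.65, -0.24,  1.81])}
tray 0.0406 score 0.914 gauge 0.0776
```

```bash
python3 -m pendant '[[[0.01,0.18,-0.0],[0,0,0],0],[[0.01,0.35,-0.0],[0,0,0],0],[[0.02,0.52,-0.01],[0,0,0],0],[[0.02,0.68,-0.01],[0,0,0],0]]' >/dev/null; python3 st.py
```

```text
{'t': 8.0, 's': np.float64(0.1386), 'F': np.float64(11.08), 'Fw': array([ -2.06, -11.14,   7.24]), 'pos': array([ 0.5434, -0.1274,  0.1455]), 'w': 0.015, 'q7': array([-0.4 ,  0.65, -0.23,  1.77])}
tray 0.0624 score 0.902 gauge 0.0762
```

```bash
sed -i "s/^tr=p/cv2.imwrite('pics\/last.png',im)\ntr=p/" st.py
python3 -m pendant '[[[0.0,0.2,0.01],[0,0,0],0],[[0.01,0.4,0.01],[0,0,0],0],[[0.01,0.57,0.01],[0,0,0],0],[[0.01,0.74,0.0],[0,0,0],0]]' >/dev/null; python3 st.py
python3 -c "
from h import *
cv2.imwrite('pics/t2.png',cv2.resize(cv2.imread('pics/last.png')[190:250,350:430],None,fx=9,fy=9,interpolation=cv2.INTER_CUBIC))"
```

```text
{'t': 8.45, 's': np.float64(0.1606), 'F': np.float64(11.34), 'Fw': array([ -3.98, -11.27,  12.19]), 'pos': array([ 0.5466, -0.1057,  0.1462]), 'w': 0.015, 'q7': array([-0.43,  0.64, -0.23,  1.73])}
tray 0.0843 score 0.888 gauge 0.0763
```

View pics/t2.png

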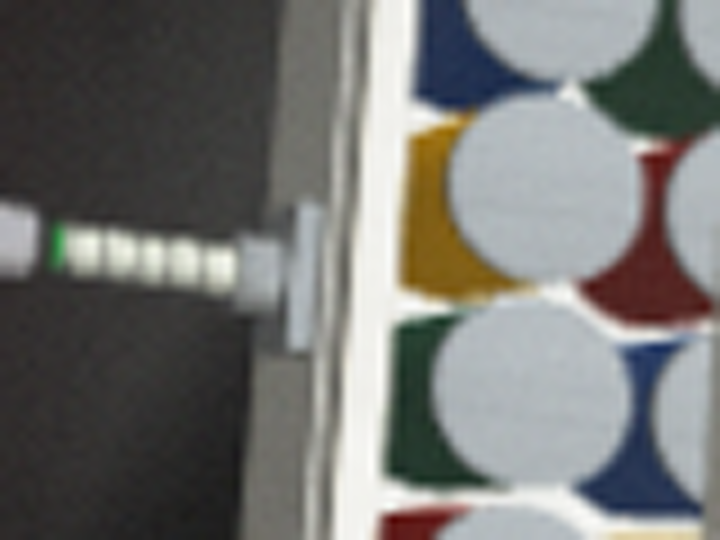

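The crop shows the lip edge at x=52, green visible from 52 to 68, and white from 68 to 238 (0.070). That reads about 0.0765, in the green and matching my estimate. I nudge towards 0.080 and keep running.

```bash
python3 -m pendant '[[[0.01,0.22,-0.02],[0,0,0],0],[[0.01,0.44,-0.04],[0,0,0],0],[[0.02,0.64,-0.05],[0,0,0],0],[[0.02,0.84,-0.06],[0,0,0],0]]' >/dev/null; python3 st.py
```

```text
{'t': 8.9, 's': np.float64(0.1861), 'F': np.float64(11.37), 'Fw': array([  3.18, -11.97,  -0.98]), 'pos': array([ 0.5502, -0.0805,  0.1471]), 'w': 0.0148, 'q7': array([-0.47,  0.63, -0.22,  1.67])}
tray 0.1071 score 0.867 gauge 0.079
```

```bash
python3 -m pendant '[[[0,0.19,-0.0],[0,0,0],0],[[0,0.38,-0.01],[0,0,0],0],[[0,0.57,-0.01],[0,0,0],0],[[0,0.76,-0.02],[0,0,0],0]]' >/dev/null; python3 st.py
```

```text
{'t': 9.35, 's': np.float64(0.2088), 'F': np.float64(12.11), 'Fw': array([  1.83, -12.62,   2.28]), 'pos': array([ 0.5536, -0.058 ,  0.1478]), 'w': 0.0148, 'q7': array([-0.51,  0.62, -0.22,  1.63])}
tray 0.1311 score 0.856 gauge 0.0777
```

```bash
python3 -m pendant '[[[0,0.19,-0.0],[0,0,0],0],[[0,0.38,-0.01],[0,0,0],0],[[0,0.57,-0.02],[0,0,0],0],[[0,0.76,-0.03],[0,0,0],0]]' >/dev/null; python3 st.py
python3 -c "
from h import *
cv2.imwrite('pics/t3.png',cv2.resize(cv2.imread('pics/last.png')[190:250,330:410],None,fx=9,fy=9,interpolation=cv2.INTER_CUBIC))"
```

```text
{'t': 9.8, 's': np.float64(0.2316), 'F': np.float64(12.36), 'Fw': array([  1.58, -12.82,   1.9 ]), 'pos': array([ 0.557 , -0.0355,  0.1486]), 'w': 0.0147, 'q7': array([-0.54,  0.61, -0.21,  1.59])}
tray 0.1549 score 0.839 gauge 0.0767
```

View pics/t3.png

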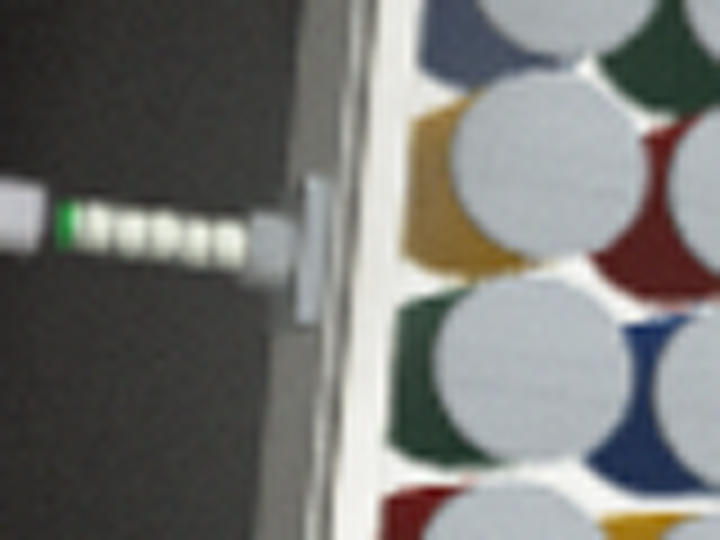

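The crop shows the lip edge at 57 and green from 57 to 78, so about 0.0785, steady in the green. Same pace on.

```bash
python3 -m pendant '[[[0,0.19,-0.01],[0,0,0],0],[[0,0.38,-0.01],[0,0,0],0],[[0,0.57,-0.02],[0,0,0],0],[[0,0.76,-0.03],[0,0,0],0]]' >/dev/null; python3 st.py
python3 -m pendant '[[[0,0.19,-0.01],[0,0,0],0],[[0,0.38,-0.01],[0,0,0],0],[[0,0.57,-0.02],[0,0,0],0],[[0,0.76,-0.03],[0,0,0],0]]' >/dev/null; python3 st.py
```

```text
{'t': 10.25, 's': np.float64(0.2544), 'F': np.float64(11.93), 'Fw': array([  1.08, -12.29,   1.26]), 'pos': array([ 0.5603, -0.0129,  0.1493]), 'w': 0.0149, 'q7': array([-0.57,  0.6 , -0.21,  1.54])}
tray 0.1784 score 0.821 gauge 0.076
{'t': 10.7, 's': np.float64(0.2771), 'F': np.float64(11.96), 'Fw': array([  1.01, -12.26,   0.06]), 'pos': array([0.5637, 0.0096, 0.1501]), 'w': 0.0151, 'q7': array([-0.6 ,  0.6 , -0.21,  1.5 ])}
tray 0.2016 score 0.796 gauge 0.0755
```

```bash
python3 -m pendant '[[[0,0.19,-0.01],[0,0,0],0],[[0,0.38,-0.01],[0,0,0],0],[[0,0.57,-0.02],[0,0,0],0],[[0,0.76,-0.03],[0,0,0],0]]' >/dev/null; python3 st.py
python3 -m pendant '[[[0,0.19,-0.01],[0,0,0],0],[[0,0.38,-0.01],[0,0,0],0],[[0,0.57,-0.02],[0,0,0],0],[[0,0.76,-0.03],[0,0,0],0]]' >/dev/null; python3 st.py
python3 -c "
from h import *
cv2.imwrite('pics/t4.png',cv2.resize(cv2.imread('pics/last.png')[180:250,300:390],None,fx=8,fy=8,interpolation=cv2.INTER_CUBIC))"
```

```text
{'t': 11.15, 's': np.float64(0.2999), 'F': np.float64(10.93), 'Fw': array([  1.92, -11.34,  -0.67]), 'pos': array([0.567 , 0.0321, 0.1508]), 'w': 0.0145, 'q7': array([-0.63,  0.59, -0.21,  1.46])}
tray 0.225 score 0.78 gauge 0.0749
{'t': 11.6, 's': np.float64(0.3227), 'F': np.float64(12.3), 'Fw': array([  1.96, -12.73,  -0.54]), 'pos': array([0.5704, 0.0545, 0.1516]), 'w': 0.0148, 'q7': array([-0.66,  0.58, -0.21,  1.43])}
tray 0.2483 score 0.771 gauge 0.0744
```

View pics/t4.png

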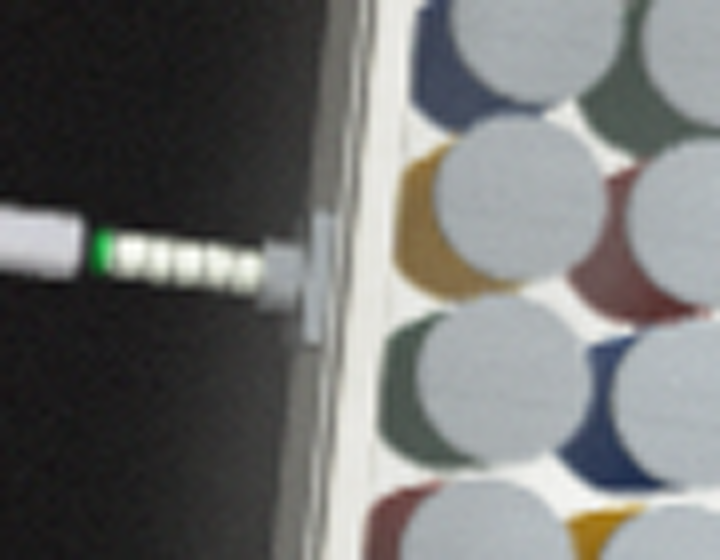

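The last crop has green from 93 to 113, so about 0.079. The gauge has been in the green from about 7.5 s to 11.6 s with the tray running steadily. Now I slow down, reverse gently and ease it home.

```bash
python3 -m pendant '[[[0,0.14,0],[0,0,0],0],[[0,0.23,0],[0,0,0],0],[[0,0.28,-0.01],[0,0,0],0],[[0,0.3,-0.01],[0,0,0],0],[[0,0.28,-0.01],[0,0,0],0],[[0,0.22,0],[0,0,0],0],[[0,0.13,0],[0,0,0],0],[[0,0.02,0],[0,0,0],0]]' >/dev/null; python3 st.py
python3 -m pendant '[[[0,-0.12,0],[0,0,0],0],[[0,-0.25,0.01],[0,0,0],0],[[0,-0.38,0.01],[0,0,0],0],[[0,-0.52,0.02],[0,0,0],0],[[0,-0.66,0.02],[0,0,0],0],[[0,-0.8,0.03],[0,0,0],0],[[0,-0.94,0.03],[0,0,0],0],[[0,-1.08,0.04],[0,0,0],0]]' >/dev/null; python3 st.py
```

```text
{'t': 12.45, 's': np.float64(0.3244), 'F': np.float64(7.32), 'Fw': array([ 2.97, -7.86, -0.25]), 'pos': array([0.5706, 0.0563, 0.1516]), 'w': 0.0148, 'q7': array([-0.66,  0.57, -0.22,  1.42])}
tray 0.2821 score 0.747 gauge 0.0423
{'t': 13.3, 's': np.float64(0.2931), 'F': np.float64(3.15), 'Fw': array([ 3.19, -3.69,  0.27]), 'pos': array([0.566 , 0.0254, 0.1506]), 'w': 0.0148, 'q7': array([-0.62,  0.59, -0.21,  1.48])}
tray 0.2767 score 0.754 gauge 0.0164
```

```bash
python3 -m pendant '[[[0,-0.14,0],[0,0,0],0],[[0,-0.28,0.01],[0,0,0],0],[[0,-0.42,0.01],[0,0,0],0],[[0,-0.56,0.02],[0,0,0],0],[[0,-0.7,0.02],[0,0,0],0],[[0,-0.84,0.03],[0,0,0],0],[[0,-0.98,0.03],[0,0,0],0],[[0,-1.12,0.04],[0,0,0],0]]' >/dev/null; python3 st.py
python3 -m pendant '[[[0,-0.14,0],[0,0,0],0],[[0,-0.28,0.01],[0,0,0],0],[[0,-0.42,0.01],[0,0,0],0],[[0,-0.56,0.02],[0,0,0],0],[[0,-0.7,0.02],[0,0,0],0],[[0,-0.84,0.03],[0,0,0],0],[[0,-0.98,0.03],[0,0,0],0],[[0,-1.12,0.04],[0,0,0],0]]' >/dev/null; python3 st.py
python3 -m pendant '[[[0,-0.14,0],[0,0,0],0],[[0,-0.28,0.01],[0,0,0],0],[[0,-0.42,0.01],[0,0,0],0],[[0,-0.56,0.02],[0,0,0],0],[[0,-0.7,0.02],[0,0,0],0],[[0,-0.84,0.03],[0,0,0],0],[[0,-0.98,0.03],[0,0,0],0],[[0,-1.12,0.04],[0,0,0],0]]' >/dev/null; python3 st.py
```

```text
{'t': 14.15, 's': np.float64(0.2599), 'F': np.float64(3.39), 'Fw': array([ 3.45, -3.99,  0.62]), 'pos': array([ 0.5611, -0.0075,  0.1495]), 'w': 0.0152, 'q7': array([-0.58,  0.6 , -0.22,  1.54])}
tray 0.2479 score 0.771 gauge 0.012
{'t': 15.0, 's': np.float64(0.2263), 'F': np.float64(2.3), 'Fw': array([ 4.13, -3.04,  2.39]), 'pos': array([ 0.5562, -0.0407,  0.1484]), 'w': 0.0147, 'q7': array([-0.53,  0.61, -0.22,  1.6 ])}
tray 0.2136 score 0.787 gauge 0.0127
{'t': 15.85, 's': np.float64(0.1927), 'F': np.float64(2.92), 'Fw': array([ 2.95, -3.46,  1.44]), 'pos': array([ 0.5512, -0.0739,  0.1473]), 'w': 0.015, 'q7': array([-0.48,  0.63, -0.22,  1.67])}
tray 0.1792 score 0.822 gauge 0.0135
```

```bash
python3 -m pendant '[[[0,-0.14,0],[0,0,0],0],[[0,-0.28,0.01],[0,0,0],0],[[0,-0.42,0.01],[0,0,0],0],[[0,-0.56,0.02],[0,0,0],0],[[0,-0.7,0.02],[0,0,0],0],[[0,-0.84,0.03],[0,0,0],0],[[0,-0.98,0.03],[0,0,0],0],[[0,-1.12,0.04],[0,0,0],0]]' >/dev/null; python3 st.py
python3 -m pendant '[[[0,-0.14,0],[0,0,0],0],[[0,-0.28,0.01],[0,0,0],0],[[0,-0.42,0.01],[0,0,0],0],[[0,-0.56,0.02],[0,0,0],0],[[0,-0.7,0.02],[0,0,0],0],[[0,-0.84,0.03],[0,0,0],0],[[0,-0.98,0.03],[0,0,0],0],[[0,-1.12,0.04],[0,0,0],0]]' >/dev/null; python3 st.py
python3 -m pendant '[[[0,-0.14,0],[0,0,0],0],[[0,-0.28,0.01],[0,0,0],0],[[0,-0.42,0.01],[0,0,0],0],[[0,-0.56,0.02],[0,0,0],0],[[0,-0.7,0.02],[0,0,0],0],[[0,-0.84,0.03],[0,0,0],0],[[0,-0.98,0.03],[0,0,0],0],[[0,-1.12,0.04],[0,0,0],0]]' >/dev/null; python3 st.py
```

```text
{'t': 16.7, 's': np.float64(0.1591), 'F': np.float64(2.11), 'Fw': array([ 3.19, -2.69,  2.08]), 'pos': array([ 0.5463, -0.1071,  0.1462]), 'w': 0.015, 'q7': array([-0.43,  0.64, -0.23,  1.73])}
tray 0.145 score 0.845 gauge 0.0141
{'t': 17.55, 's': np.float64(0.1255), 'F': np.float64(2.35), 'Fw': array([ 4.48, -3.18,  3.26]), 'pos': array([ 0.5414, -0.1403,  0.1451]), 'w': 0.0147, 'q7': array([-0.38,  0.65, -0.24,  1.8 ])}
tray 0.1106 score 0.866 gauge 0.0149
{'t': 18.4, 's': np.float64(0.0919), 'F': np.float64(2.17), 'Fw': array([ 3.25, -2.81,  3.48]), 'pos': array([ 0.5364, -0.1736,  0.144 ]), 'w': 0.0145, 'q7': array([-0.32,  0.66, -0.25,  1.87])}
tray 0.0763 score 0.895 gauge 0.0156
```

```bash
python3 -m pendant '[[[0,-0.12,0],[0,0,0],0],[[0,-0.22,0.01],[0,0,0],0],[[0,-0.31,0.01],[0,0,0],0],[[0,-0.4,0.01],[0,0,0],0],[[0,-0.49,0.02],[0,0,0],0],[[0,-0.58,0.02],[0,0,0],0],[[0,-0.66,0.02],[0,0,0],0],[[0,-0.74,0.02],[0,0,0],0]]' >/dev/null; python3 st.py
python3 -m pendant '[[[0,-0.08,0],[0,0,0],0],[[0,-0.16,0],[0,0,0],0],[[0,-0.24,0.01],[0,0,0],0],[[0,-0.32,0.01],[0,0,0],0],[[0,-0.4,0.01],[0,0,0],0],[[0,-0.48,0.01],[0,0,0],0],[[0,-0.56,0.02],[0,0,0],0],[[0,-0.64,0.02],[0,0,0],0]]' >/dev/null; python3 st.py
python3 -m pendant '[[[0,-0.08,0],[0,0,0],0],[[0,-0.16,0],[0,0,0],0],[[0,-0.24,0.01],[0,0,0],0],[[0,-0.32,0.01],[0,0,0],0],[[0,-0.4,0.01],[0,0,0],0],[[0,-0.48,0.01],[0,0,0],0],[[0,-0.56,0.02],[0,0,0],0],[[0,-0.64,0.02],[0,0,0],0]]' >/dev/null; python3 st.py
```

```text
{'t': 19.25, 's': np.float64(0.0695), 'F': np.float64(4.24), 'Fw': array([ 5.85, -5.17, -0.95]), 'pos': array([ 0.5331, -0.1957,  0.1433]), 'w': 0.0148, 'q7': array([-0.28,  0.66, -0.26,  1.92])}
tray 0.0457 score 0.908 gauge 0.0238
{'t': 20.1, 's': np.float64(0.0502), 'F': np.float64(4.02), 'Fw': array([ 6.15, -4.96, -1.85]), 'pos': array([ 0.5303, -0.2148,  0.1427]), 'w': 0.0146, 'q7': array([-0.25,  0.67, -0.27,  1.96])}
tray 0.0235 score 0.928 gauge 0.0267
{'t': 20.95, 's': np.float64(0.0311), 'F': np.float64(4.34), 'Fw': array([ 6.38, -5.3 , -2.42]), 'pos': array([ 0.5275, -0.2337,  0.1421]), 'w': 0.0149, 'q7': array([-0.21,  0.67, -0.28,  1.99])}
tray 0.0028 score 0.964 gauge 0.0283
```

```bash
python3 -m pendant '[[[0,-0.08,0],[0,0,0],0],[[0,-0.16,0],[0,0,0],0],[[-0.01,-0.24,0.01],[0,0,0],0],[[-0.01,-0.32,0.01],[0,0,0],0],[[-0.01,-0.4,0.01],[0,0,0],0],[[-0.02,-0.48,0.01],[0,0,0],0],[[-0.02,-0.56,0.02],[0,0,0],0],[[-0.02,-0.64,0.02],[0,0,0],0]]' >/dev/null; python3 st.py
python3 -m pendant '[[[0,-0.08,0],[0,0,0],0],[[0,-0.16,0],[0,0,0],0],[[0,-0.23,0.01],[0,0,0],0],[[0,-0.3,0.01],[0,0,0],0],[[0,-0.36,0.01],[0,0,0],0],[[0,-0.41,0.01],[0,0,0],0],[[0,-0.41,0.01],[0,0,0],0],[[0,-0.41,0.01],[0,0,0],0]]' >/dev/null; python3 st.py
```

```text
{'t': 21.8, 's': np.float64(0.0123), 'F': np.float64(0.85), 'Fw': array([ 4.13, -1.56,  1.75]), 'pos': array([ 0.5248, -0.2523,  0.1414]), 'w': 0.0148, 'q7': array([-0.18,  0.67, -0.29,  2.03])}
tray -0.0 score 0.999 gauge 0.0123
{'t': 22.65, 's': np.float64(0.0005), 'F': np.float64(1.09), 'Fw': array([ 4.68, -1.93,  3.22]), 'pos': array([ 0.5231, -0.2639,  0.141 ]), 'w': 0.0151, 'q7': array([-0.16,  0.67, -0.3 ,  2.06])}
tray -0.0 score 0.999 gauge 0.0005
```

```bash
python3 -m pendant '[[[0,-0.03,0],[0,0,0],0],[[0,-0.05,0],[0,0,0],0],[[0,-0.05,0],[0,0,0],0]]' >/dev/null; python3 st.py|head -1
python3 -m pendant '[[[0,-0.03,0],[0,0,0],0],[[0,-0.05,0],[0,0,0],0],[[0,-0.05,0],[0,0,0],0]]' >/dev/null; python3 st.py|head -1
```

```text
{'t': 23.0, 's': np.float64(-0.0001), 'F': np.float64(-2.64), 'Fw': array([3.99, 1.89, 5.19]), 'pos': array([ 0.523 , -0.2645,  0.141 ]), 'w': 0.0147, 'q7': array([-0.16,  0.67, -0.3 ,  2.06])}
{'t': 23.35, 's': np.float64(-0.0002), 'F': np.float64(-7.19), 'Fw': array([4.9 , 6.26, 7.95]), 'pos': array([ 0.523 , -0.2647,  0.141 ]), 'w': 0.0152, 'q7': array([-0.15,  0.67, -0.3 ,  2.06])}
```

Seated on the collar with the tray pushed home. I let go and lift clear.

```bash
python3 -m pendant '[[[0,0.05,0],[0,0,0],0.3],[[0,0.05,0],[0,0,0],0.6],[[0,0.05,0],[0,0,0],0.65],[[0,0.05,0],[0,0,0],0.65],[[0,0.05,0],[0,0,0],0.65],[[0,0.05,0],[0,0,0],0.65]]'
python3 -m pendant '[[[0,0,-0.5],[0,0,0],0.65],[[0,0,-1.2],[0,0,0],0.65],[[0,0,-2.2],[0,0,0],0.65],[[0,0,-3.4],[0,0,0],0.65],[[0,0,-4.6],[0,0,0],0.65],[[0,0,-5],[0,0,0],0.65],[[0,0,-5],[0,0,0],0.65],[[0,0,-5],[0,0,0],0.65]]' ; python3 st.py
python3 - <<'E'
from h import *
a=cv2.imread('pics/top0.png').astype(int)
b=get_image('top').astype(int);s0=cv2.imread('pics/side0.png').astype(int);s1=get_image('side').astype(int)
for n,x,y,bx in (('jar',a,b,(110,165,160,210)),('mug',a,b,(100,225,145,262)),('carton',a,b,(210,120,265,170)),('bar',a,b,(325,198,340,232)),('lip',a,b,(385,205,425,240)),('bar side',s0,s1,(165,185,190,210)),('lip side',s0,s1,(100,200,130,230))):
    print(n,np.abs(x-y)[bx[1]:bx[3],bx[0]:bx[2]].mean().round(2))
cv2.imwrite('pics/t5.png',s1)
E
```

```text
clock: 24.0
position: [0.5215, -0.2658, 0.1403]
ee_rot: [-0.237, -3.132, 0.0]
wrist_force: [0.3, 0.5, 0.3]
grip_width: 0.0556
grasp_force: 0.0
clock: 24.8
position: [0.5214, -0.2654, 0.2899]
ee_rot: [-0.236, -3.132, -0.001]
wrist_force: [-0.5, -0.3, -2.0]
grip_width: 0.0555
grasp_force: 0.0
{'t': 24.8, 's': np.float64(0.0037), 'F': np.float64(0.42), 'Fw': array([-0.47, -0.29, -1.99]), 'pos': array([ 0.5214, -0.2654,  0.2899]), 'w': 0.0555, 'q7': array([-0.22,  0.73, -0.17,  1.97])}
tray -0.0 score 0.999 gauge 0.0037
jar 2.35
mug 2.26
carton 1.7
bar 19.23
lip 10.18
bar side 3.83
lip side 3.27[ WARN:0@1.717] global loadsave.cpp:1063 imwrite_ Unsupported depth image for selected encoder is fallbacked to CV_8U.
```

View pics/t5.png

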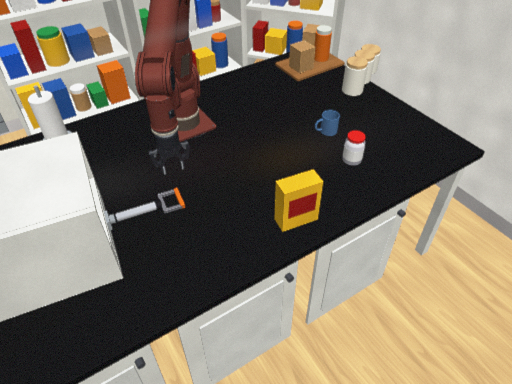

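The tray and gauge are home: the bar is at (180,197), as at the start. The gripper is clear above it, and the jar, mug and carton are unmoved. Handing in.

```bash
python3 -c "
from workcell import close_job
print(close_job())"
```

```text
the job is handed in; nothing more can be done
None
```

The job is handed in: the gauge stayed in the green at about 12 N for roughly 4 s while the tray ran out about 0.25 m at 0.05 m/s, then I eased the tray fully home with the gauge back on its collar and let go, leaving the jar, mug and carton unmoved (about 25 s in all).

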